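Pop open the wide bit case

ROBOT

A 6-joint arm with a two-finger parallel gripper is mounted at the origin on a cart in front of the work surface, level with it; the furniture and walls round the work are solid. World frame = base frame: x ahead of the robot, y to its left, z up, the work surface at z = 0. Lengths are in m, angles in degrees, forces in N, time in s.
With the tool pointing down it reaches from about 0.325 to 1 m from the base axis. Payload 5.1 kg.
Tool frame: the origin (TCP) lies at the very end of the fingers, on their centre line; the grasp point (between the pads) lies 19 mm behind it; z points along the fingers, y is the line along which they close (so a half turn about z gives the same grasp; the last joint's range is limited). The gripper opens to 85 mm and grips with 20 to 120 N. Pads are 22 mm wide; open, the fingers measure 114 mm over their backs; the gripper's body (76 mm by 85 mm) begins 54 mm behind the grasp point. The pads swing forward as they close: fully open they stand 13 mm farther back than shut.
Start: joints at [72.044, 7.093, 94.555, -0, 78.352, -4.733], TCP at [0.149, 0.633, 0.231] pointing down, gripper open.
Joint ranges: [-149.61, 149.61], [-58.7, 133.49], [1.44, 155.28], [-77.14, 257.14], [18.33, 153.61], [-166.67, 166.67]. Speed limits (degrees/s): [147.25, 147.25, 180, 180, 180, 180].

INTERFACE

Orientations are given as [roll, pitch, yaw] about the fixed x, y, z axes, in that order (R = Rz(yaw) Ry(pitch) Rx(roll)).
In Python, from cell import env gives the robot as it stands. Calls block until the motion is done:
- env.move_ptp(position, orientation): joint-space move of the TCP to a pose.
- env.move_straight(position, vel=0.15, ori=None, max_force=None): straight line of the TCP; ori=None keeps the orientation; vel is the mean speed in m/s. With max_force (N) it stops when the force on the tool has changed by that much, and returns True; else False.
- env.goto_joints(angles): joint-space move.
- env.command_gripper(opening, f_grip=None): finger opening in m; f_grip is the grip in N (None keeps the last); returns when the fingers have stopped.
- env.hold(seconds).
- env.solve_ik(position, orientation): joint angles nearest the present ones, or None.
- env.sense(): the state.
- env.grab_frame(name): name is "scene" or "top"; returns the picture (400x640x3 uint8, red, green, blue); there is no depth.
- env.calibration(name): a dict with "intrinsics" (3x3 intrinsics, pixels), "D" ([k1, k2, p1, p2, k3] as OpenCV has them; the pictures are not rectified), "R" (3x3) and "t" (3): a world point X has camera coordinates R X + t. Camera axes: x right, y down, z forward; pixel columns grow to the right and rows downward; lengths in m; the calibration is good to about 2 mm. A picture is of the moment at which its call begins. calibration takes no time and is no camera call.
A pose or a line that the arm cannot do raises env.PlanningError and nothing moves.
- env.sign_off(): hands the job in; it is judged then, once.
The state is a dict: "time_s": time; "joint_pos": joint angles; "qvel": joint speeds; "tau": joint torques, N m; "eef_pos": TCP position; "ee_rot": TCP orientation; "force": force on the tool from outside, world axes, zero at the start; "ft_torque": the same for the moment, N m; "width": finger opening in m; "gripper_force": force on a finger pad.
Only numpy, scipy, OpenCV 4.12 (cv2) and the standard library are available. Lean on these libraries where they do the work, as an engineer would, in place of code of your own. Each camera call takes 0.05 s, during which the arm holds its last target. There are 200 camera calls.

TASK

Open the wider of the two flip-top drill-bit cases: press down the release tab at its front with a fingertip so that the lid springs up, then push the lid from its inner side fully back until it rests open on its stop. Do not pinch or lift anything; leave the narrower case shut and its tab unpressed, and everything else on the bench where it is.

Things in the scene. Friction and masses are not known exactly. Their poses are not given: they have to be found in the camera images.
- wide_case: the wide flip-top drill-bit case: grey plastic, 160 wide (its y) x 80 deep (its x) x 50 high without the lid, screwed down, cannot move. Origin: centre of its underside on the bench; x points from its front to its back, y along its width, z up. The tab juts out of its front (-x) side, the lid's hinge runs along its back (+x) top edge
- wide_lid (a joint): angle of the wide case's lid about its back hinge: 0 = shut (latched, reads up to 0.01), about 0.78 = sprung up, on its spring plunger (within 1 s; a hand above it may hold it at 0.4 until withdrawn), 1.57 = upright, 1.92 = fully open on its stop. Damped; left short of upright it sinks back to 0.78, past 1.65 its weight carries it slowly to the stop and keeps it there
- wide_tab (a joint): angle of the wide case's release tab: 0 = at rest, grows as the tab is pressed down, latch lets go at about 0.2, 0.30 = bottomed; springs back when let go
- wide_press (a point): point to press on the wide case: centre of the top of the ribbed steel tab (40 along y, 32 along x, 6 thick); at rest at case x = -66 mm, 32 mm above the bench. A flat fingertip sinks about 6 mm until the latch lets go (about 5 N), 8 to 9 mm to the end (about 7 N), then it is rigid. The shut lid's front edge is 22 mm behind it and 18 to 26 mm above it
- wide_hinge (a point): middle of the wide lid's hinge axis, fixed in the case: 40 mm behind its origin (x = +40 mm), 50 mm above the bench; the axis runs along the case's y
- wide_lip (a point): middle of the lower front edge of the wide lid; moves with the lid, 84 mm from the hinge axis. The lid is a black plate 8 thick, 162 wide. At lid angle a this point is at x = 40 - 84 cos(a), z = 50 + 84 sin(a) mm in the case's frame. The raised lid's inside faces the robot; under 3 N there opens it
- wide_panel (a point): centre of the thin grey panel, 62 x 138 x 3 mm, raised on the outer (upper) face of the wide lid; turns with the lid. Fingers that touch it while the lid is up are pinching the lid or pushing it shut
- narrow_case: the narrow flip-top drill-bit case: grey plastic, 100 wide (its y) x 80 deep (its x) x 50 high without the lid, screwed down, cannot move. Origin: centre of its underside on the bench; x points from its front to its back, y along its width, z up. The tab juts out of its front (-x) side, the lid's hinge runs along its back (+x) top edge
- narrow_lid (a joint): angle of the narrow case's lid about its back hinge: 0 = shut (latched, reads up to 0.01), about 0.78 = sprung up, on its spring plunger (within 1 s; a hand above it may hold it at 0.4 until withdrawn), 1.57 = upright, 1.92 = fully open on its stop. Damped; left short of upright it sinks back to 0.78, past 1.65 its weight carries it slowly to the stop and keeps it there
- narrow_tab (a joint): angle of the narrow case's release tab: 0 = at rest, grows as the tab is pressed down, latch lets go at about 0.2, 0.30 = bottomed; springs back when let go
- narrow_press (a point): point to press on the narrow case: centre of the top of the ribbed steel tab (40 along y, 32 along x, 6 thick); at rest at case x = -66 mm, 32 mm above the bench. A flat fingertip sinks about 6 mm until the latch lets go (about 5 N), 8 to 9 mm to the end (about 7 N), then it is rigid. The shut lid's front edge is 22 mm behind it and 18 to 26 mm above it
- bandsaw: bandsaw standing behind the middle of the bench, fixed, an obstacle, over 400 mm tall: from its origin its base and table reach 100 mm towards the robot and from 190 mm to the right (-y) to 185 mm to the left (+y); table top 142 mm above the bench. Swing past it in front
- blank_1: loose bystander: pale wood block 40x70x28 mm, origin centre of underside
- spring_clamp: loose bystander: spring clamp lying flat, 50x93x18 mm, origin centre of underside
- screwdriver_amber: loose bystander: screwdriver with amber handle lying down, 181 long along its y, 25 thick, origin under its centre
- chisel_20: loose bystander: chisel with wooden handle lying down, 213 long along its y, 24 thick, origin under its centre
- tape_masking: loose bystander: roll of masking tape lying flat, 98 across, 18 high, origin centre of underside
- grit_pot: loose bystander: round pot with a lid, 72 across, 38 high, origin centre of underside
- glue_bottle: loose bystander: standing glue bottle, 39 across, 114 high, origin centre of underside
- felt_pen_1: loose bystander: felt pen lying down, 99 long along its y, 12 thick, origin under its centre

How it is judged (in metres and radians):
On the way, in this order (a step that is already met when the one before it is completed fails the run):
1. the wide case's release tab is pressed down while its lid is still shut (value of joint wide_tab above 0.1 rad and value of joint wide_lid below 0.2 rad).
2. the wide lid has sprung up (value of joint wide_lid above 0.5 rad), for 0.1 s.
At the end, for the whole second after the job is handed in: the wide lid rests open on its stop (angle over 1.8 of 1.92 rad, at rest), its tab has sprung back (under 0.1 rad), the narrow case is shut (lid under 0.06 rad) (value of joint wide_lid above 1.8 rad and velocity of joint wide_lid below 0.2 rad/s and value of joint wide_tab below 0.1 rad and value of joint narrow_lid below 0.06 rad); the robot touches nothing.
It fails at once if the narrow case's tab is pressed (over 0.1 rad) or its lid opens (over 0.1 rad) (value of joint any of narrow_tab, narrow_lid above 0.1 rad).
It fails at once if the wide lid is pinched: fingers press over 1.5 N on the panel on its outer face while the lid is beyond 0.9 rad (contact force between the fingers and wide_lid_c2 above 1.5 N and value of joint wide_lid above 0.9 rad).
It fails at once if a loose thing is lifted or moved by over 25 mm (distance of any of blank_1, spring_clamp, screwdriver_amber, chisel_20, tape_masking, grit_pot, glue_bottle, felt_pen_1 from where it was at the start of the episode above 0.025 m).
It also fails if it takes over 42 s, if anything falls off the work surface, if the arm or the gripper's body presses on something with over 40 N, if the wrist force passes 120 N, or if a joint passes its speed limit or range.

## Working session

There is one attempt and no reset: what is moved stays moved. The work goes in short steps, each a Python script; the robot and the scene stay as the last script left them, time stands still between calls to the robot, and variables do not carry over. Pictures are saved under pics/ and viewed, at most 10 in all, crops included, and the job is handed in when it is done.

```bash
mkdir -p pics; python3 - <<'E'
from cell import env
import cv2
for n in("scene","top"):
    cv2.imwrite(f"pics/{n}0.png",env.grab_frame(n)[:,:,::-1])
    c=env.calibration(n);print(n,c)
print(env.sense())
E
```

```text
scene {'intrinsics': array([[430.52669194,   0.        , 319.75556566],
       [  0.        , 430.52669194, 197.30730556],
       [  0.        ,   0.        ,   1.        ]]), 'D': array([0.01902175, 0.        , 0.        , 0.        , 0.        ]), 'R': array([[ 0.81037548, -0.58585539, -0.00806468],
       [-0.3286301 , -0.44309103, -0.8340699 ],
       [ 0.48507096,  0.67856009, -0.55159983]]), 't': array([-0.49511056,  0.23135759,  1.05968275])}
top {'intrinsics': array([[441.72244159,   0.        , 321.35270964],
       [  0.        , 441.72244159, 193.99316528],
       [  0.        ,   0.        ,   1.        ]]), 'D': array([-0.06755154,  0.        ,  0.        ,  0.        ,  0.        ]), 'R': array([[-0.01306344, -0.99991281,  0.00193102],
       [-0.97825591,  0.01238069, -0.20703163],
       [ 0.20698967, -0.00459357, -0.97833234]]), 't': array([-0.05079821,  0.60799357,  1.4712956 ])}
{'time_s': 0.1, 'joint_pos': array([ 7.20441341e+01,  7.12900392e+00,  9.46285444e+01, -1.84425605e-03,
        7.83530140e+01, -4.73204962e+00]), 'qvel': array([ 0.08602905, -0.1215785 , -0.12448171, -0.08627635,  0.14976394,
       -0.06721334]), 'tau': array([ 7.00263208e-04, -4.24929178e+01, -3.66654575e+01, -3.29158081e-05,
        3.85814070e-03,  5.48730661e-07]), 'eef_pos': array([0.14854339, 0.63220793, 0.23016089]), 'ee_rot': array([-1.79889666e+02, -7.32153833e-03,  1.66776551e+02]), 'force': array([0.60171341, 0.35081937, 0.17810224]), 'ft_torque': array([-0.02382167, -0.0334956 ,  0.00304418]), 'gripper_force': 0.0, 'width': 0.08557696625480561}
```

View pics/scene0.png

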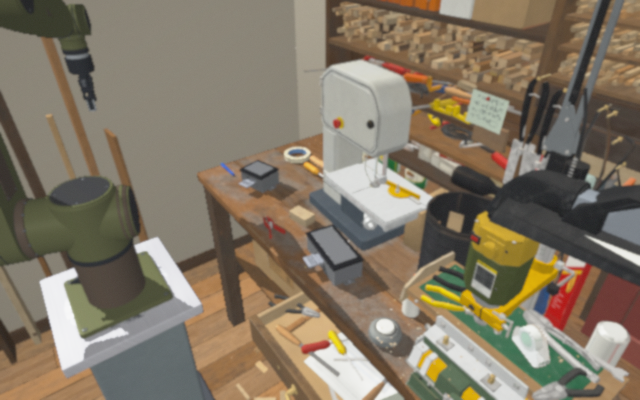

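View pics/top0.png

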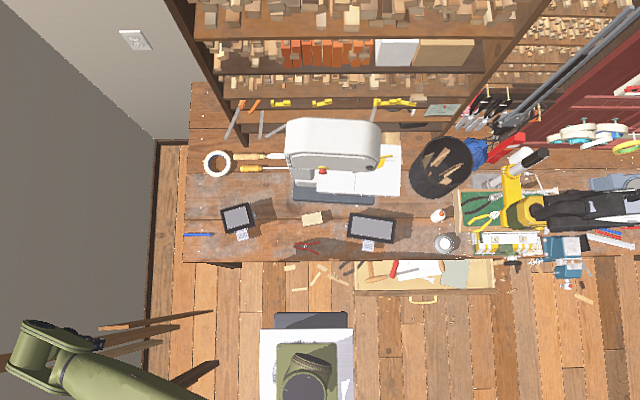

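The top view shows the wide case at about (371,229) with its tab at (369,246), and the narrow one at (237,217) with its tab at (242,235). I'll zoom in on the wide one.

```bash
python3 - <<'E'
import cv2,numpy as np
a=cv2.imread("pics/top0.png")[195:265,320:420]
b=cv2.imread("pics/scene0.png")[215:295,290:390]
f=lambda a:cv2.resize(a,None,fx=7,fy=7,interpolation=cv2.INTER_CUBIC)
cv2.imwrite("pics/c1.png",f(a));cv2.imwrite("pics/c2.png",f(b))
E
```

```text
(no output)
```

View pics/c1.png

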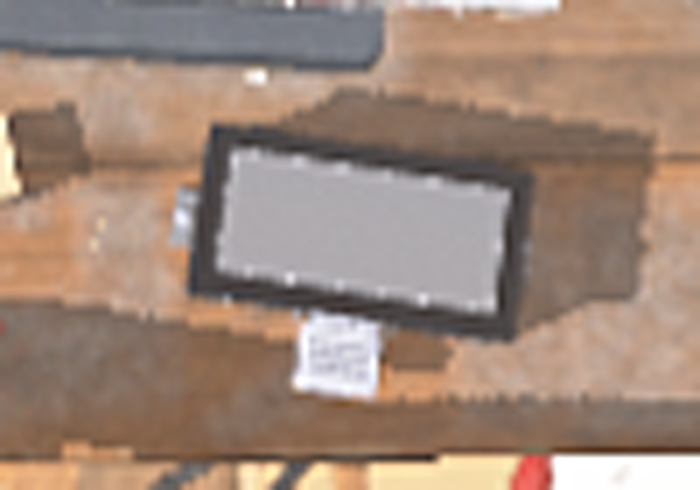

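View pics/c2.png

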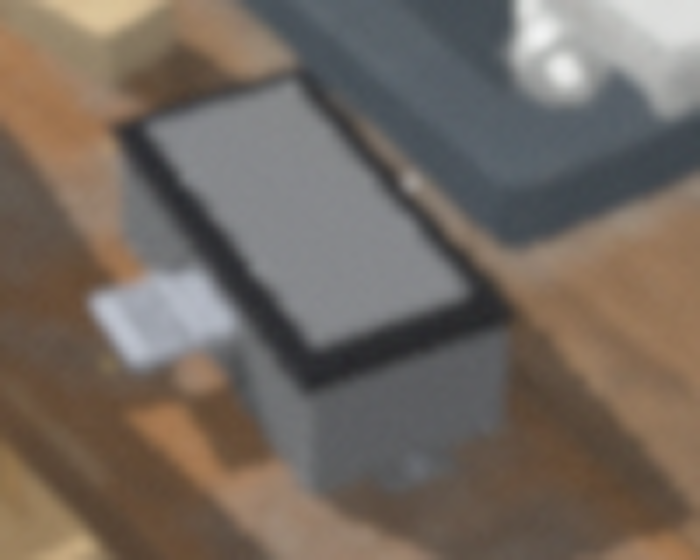

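```bash
cat > fit.py <<'E'
from cell import env
import cv2,numpy as np
from scipy.optimize import least_squares
def proj(n,P):
    c=env.calibration(n)
    return cv2.projectPoints(np.float64(P),cv2.Rodrigues(c["R"])[0],c["t"],c["intrinsics"],c["D"])[0][:,0]
E
python3 - <<'E'
from fit import *
T=np.array([[213,125],[530,172],[513,338],[190,295],[293,390],[375,398]])/7-.43+[320,195]
S=np.array([[300,72],[510,320],[308,388],[118,128],[92,298],[130,368]])/7-.43+[290,215]
def pts(p):
    x,y,a,b=p;L=np.array([[b,.081,.058],[b,-.081,.058],[-.044,-.081,.058],[-.044,.081,.058],[-.082,.02,.032],[-.082,-.02,.032]])
    c,s=np.cos(a),np.sin(a);return L@np.array([[c,-s,0],[s,c,0],[0,0,1]]).T+[x,y,0]
res=lambda p:np.r_[(proj("top",pts(p))-T).ravel(),(proj("scene",pts(p))-S).ravel()]
r=least_squares(res,[.6,-.1,0,.04]);print(r.x,np.degrees(r.x[2]),r.fun.round(1))
# other objects
def ray(u,v,z):
    return least_squares(lambda q:(proj("top",[[q[0],q[1],z]])-[[u,v]]).ravel(),[.6,0]).x.round(3)
for n,u,v,z in[("pot",446,242,.038),("glue",438,215,.1),("block",314,219,.028),("clamp",308,246,.018),("saw_base_frontL",293,200,.03),("saw_base_frontR",375,203,.03),("saw table R",400,195,.142),("narrow",237,217,.058),("bench edge",370,262,0)]:print(n,ray(u,v,z))
E
```

```text
[ 0.49131857 -0.22966787 -0.17206146  0.03700598] -9.85839523809478 [-0.2  0.1  0.9  0.7  0.3  0.2 -0.4 -1.1  0.3 -0.3  0.   0.4  0.  -0.6
  0.3 -0.5 -0.  -0.1 -0.8 -0.4 -0.5  0.5  0.6  0. ]
pot [ 0.437 -0.49 ]
glue [ 0.522 -0.451]
block [ 0.525 -0.032]
clamp [ 0.432 -0.01 ]
saw_base_frontL [0.594 0.042]
saw_base_frontR [ 0.579 -0.248]
saw table R [ 0.584 -0.318]
narrow [0.531 0.234]
bench edge [ 0.374 -0.227]
```

```bash
cat >> fit.py <<'E'
YAW=-9.86
def W(x,z,y=0):
    a=np.radians(YAW);c,s=np.cos(a),np.sin(a)
    return [.4913+c*x/1e3-s*y/1e3,-.2297+s*x/1e3+c*y/1e3,z/1e3]
O=lambda t:[180,-t,YAW]
def st(m):
    s=env.sense();print(m,round(s["time_s"],2),s["eef_pos"].round(4),s["ee_rot"].round(1),s["force"].round(1),s["joint_pos"].round(0))
E
python3 - <<'E'
from fit import *
for n,p,o in[("press hi",W(-67,120),O(20)),("press",W(-67,20),O(20)),("pre",W(-95,100),O(45)),("pre",W(-60,90),O(45)),("end",W(45,90),O(45))]:
    q=env.solve_ik(p,o);print(n,np.round(p,3),None if q is None else np.round(q))
env.command_gripper(0)
env.move_ptp([.11,.44,.27],[180,0,100]);st("retract")
env.move_ptp(W(-67,180),O(20));st("above")
env.move_straight(W(-67,50),.12)
st("near")
cv2.imwrite("pics/s1.png",cv2.resize(env.grab_frame("scene")[190:310,260:420,::-1],None,fx=5,fy=5))
E
```

```text
press hi [ 0.425 -0.218  0.12 ] [-39. -22. 133.  12.  52.  54.]
press [ 0.425 -0.218  0.02 ] [-39. -12. 137.  16.  38.  50.]
pre [ 0.398 -0.213  0.1  ] [-52. -37. 151.  48.  40.  17.]
pre [ 0.432 -0.219  0.09 ] [-48. -28. 148.  52.  34.  15.]
end [ 0.536 -0.237  0.09 ] [-38. -11. 135.  56.  24.  16.]
retract 1.91 [0.1101 0.4404 0.2702] [180.   -0.  100.1] [-0.3  0.5  0.2] [ 69. -20. 116.   0.  84.  59.]
above 4.5 [ 0.4256 -0.2177  0.1801] [-180.   -20.    -9.8] [-0.5  0.5  0.1] [-39. -26. 130.  11.  59.  56.]
near 5.73 [ 0.4259 -0.2187  0.0509] [179.9 -20.1  -9.8] [ 1.5 -0.  -0.1] [-39. -15. 136.  14.  42.  51.]
```

View pics/s1.png

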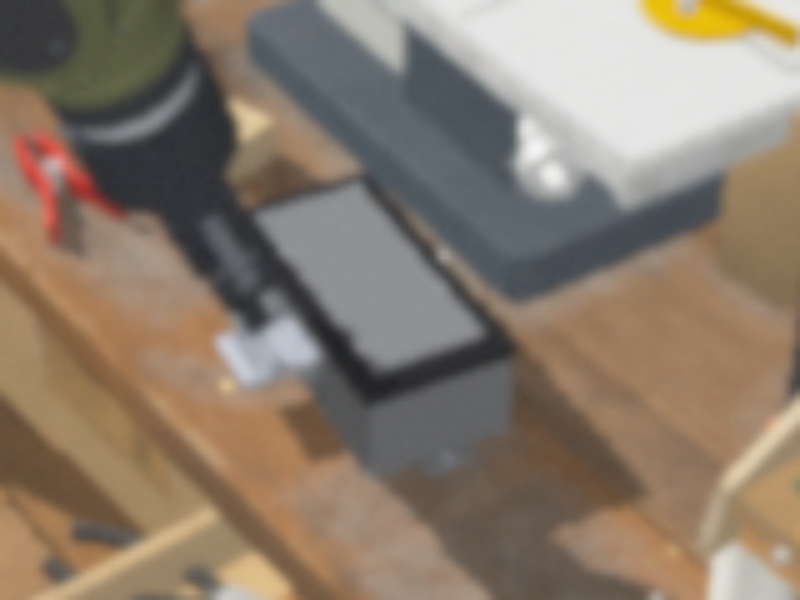

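The closed fingertip is at about (250,325) in the crop, just above the tab at (265,350) and clear of the lid edge. Next I press.

```bash
python3 - <<'E'
from fit import *
print(env.move_straight(W(-67,18),.03,max_force=14));st("pressed")
env.hold(.3);st("held")
env.move_straight(W(-85,60),.12);env.move_straight(W(-110,110),.15)
env.hold(.8);st("back")
cv2.imwrite("pics/s2.png",cv2.resize(env.grab_frame("scene")[190:310,260:420,::-1],None,fx=5,fy=5))
E
```

```text
True
pressed 6.68 [ 0.4256 -0.2184  0.0218] [-180.   -20.    -9.8] [-5.3  2.   9.2] [-39. -12. 137.  16.  39.  50.]
held 6.98 [ 0.4256 -0.2184  0.0218] [-180.   -20.    -9.8] [-5.5  1.9  9.6] [-39. -12. 137.  16.  39.  50.]
back 8.82 [ 0.3829 -0.2109  0.1101] [-180.   -20.    -9.9] [-0.8  0.2 -0.1] [-43. -28. 139.  13.  54.  51.]
```

View pics/s2.png

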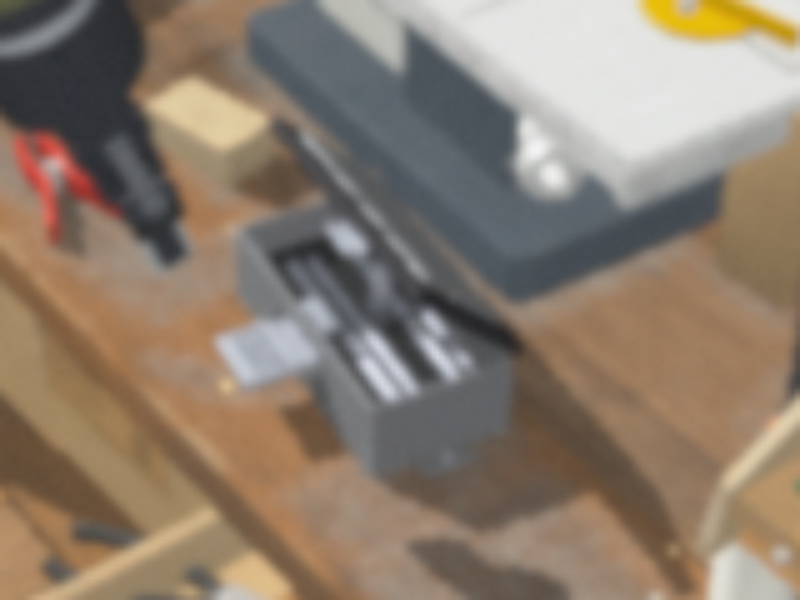

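The lid stands at about 45° with its edge running from (280,125) to (520,350), and the tab is back at rest. Next I push it from the inside.

```bash
python3 - <<'E'
from fit import *
env.move_straight(W(-95,92),.1,ori=O(45));st("tilt")
print(env.move_straight(W(-20,90),.08,max_force=15));st("in")
print(env.move_straight(W(46,92),.06,max_force=15));st("pushed")
env.hold(.5)
env.move_straight(W(-100,100),.12);env.hold(1.5);st("out")
cv2.imwrite("pics/s3.png",cv2.resize(env.grab_frame("scene")[190:310,260:420,::-1],None,fx=5,fy=5))
E
```

```text
tilt 9.7 [ 0.3978 -0.2138  0.0925] [179.9 -45.   -9.8] [0.4 0.6 1.7] [-52. -36. 152.  49.  39.  15.]
False
in 10.79 [ 0.4714 -0.2262  0.0899] [-180.   -45.    -9.9] [ 0.3 -0.7 -1. ] [-44. -21. 143.  54.  29.  15.]
True
pushed 11.11 [ 0.4744 -0.2268  0.0902] [179.9 -45.   -9.7] [-20.5   3.   13.6] [-43. -21. 143.  54.  29.  15.]
out 13.95 [ 0.3928 -0.2126  0.1   ] [-179.9  -44.9   -9.9] [ 0.  -0.  -0.3] [-53. -39. 152.  47.  41.  17.]
```

View pics/s3.png

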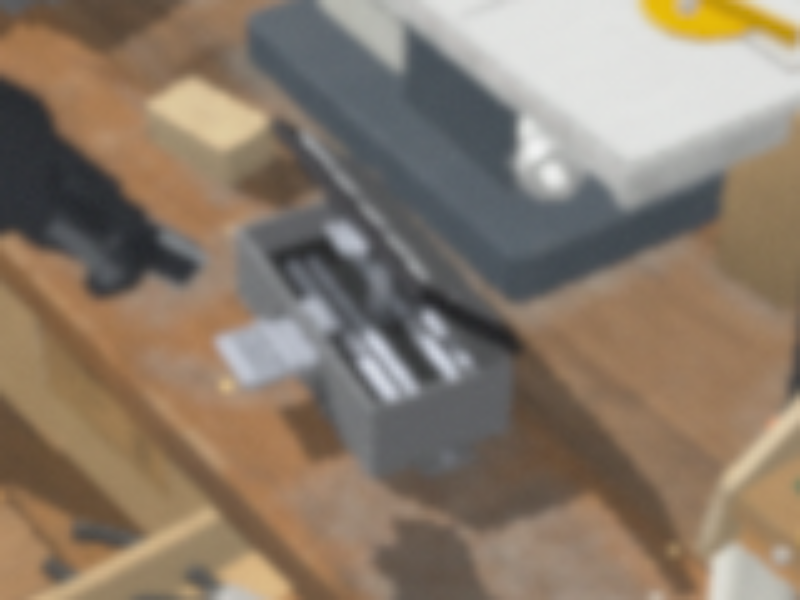

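The push stopped early: the force was backward and up along the tool, so the finger's shoulder probably met the lid's end face. The lid is still at about 0.78. I'll measure the angle, then push with just the tip under the lip.

```bash
python3 - <<'E'
from fit import *
for a in(.6,.7,.78,.85):print(a,((proj("scene",[W(40-84*np.cos(a),50+84*np.sin(a),81),W(40-84*np.cos(a),50+84*np.sin(a),-81)])-[260,190])*5).round())
for t,z in((45,97),(50,97),(55,97),(60,97)):
    print(t,[ (None if q is None else np.round(q[[2,4]])) for q in(env.solve_ik(W(x,z),O(t)) for x in(-90,-60,-20,46))])
E
```

```text
0.6 [[251. 146.]
 [396. 328.]]
0.7 [[260. 133.]
 [406. 314.]]
0.78 [[267. 123.]
 [415. 303.]]
0.85 [[275. 115.]
 [423. 294.]]
45 [array([151.,  39.]), array([147.,  35.]), array([143.,  30.]), array([135.,  25.])]
50 [array([153.,  39.]), array([150.,  34.]), array([145.,  29.]), array([137.,  24.])]
55 [None, array([152.,  35.]), array([147.,  30.]), array([139.,  25.])]
60 [None, array([154.,  37.]), array([149.,  33.]), array([141.,  28.])]
```

```bash
python3 - <<'E'
from fit import *
env.move_straight(W(-85,97),.1,ori=O(50))
env.move_straight(W(-40,97),.08);st("in")
h=env.move_straight(W(46,97),.04,max_force=10);st(f"pushed {h}")
cv2.imwrite("pics/s4.png",cv2.resize(env.grab_frame("scene")[190:310,260:420,::-1],None,fx=5,fy=5))
E
```

```text
in 15.03 [ 0.4518 -0.2227  0.097 ] [180.  -50.   -9.8] [-1.   0.4 -0.4] [-47. -26. 147.  63.  32.   4.]
pushed True 16.0 [ 0.4805 -0.2279  0.0983] [180.  -50.1  -9.8] [-14.4   4.9  13.6] [-44. -21. 144.  66.  28.   3.]
```

View pics/s4.png

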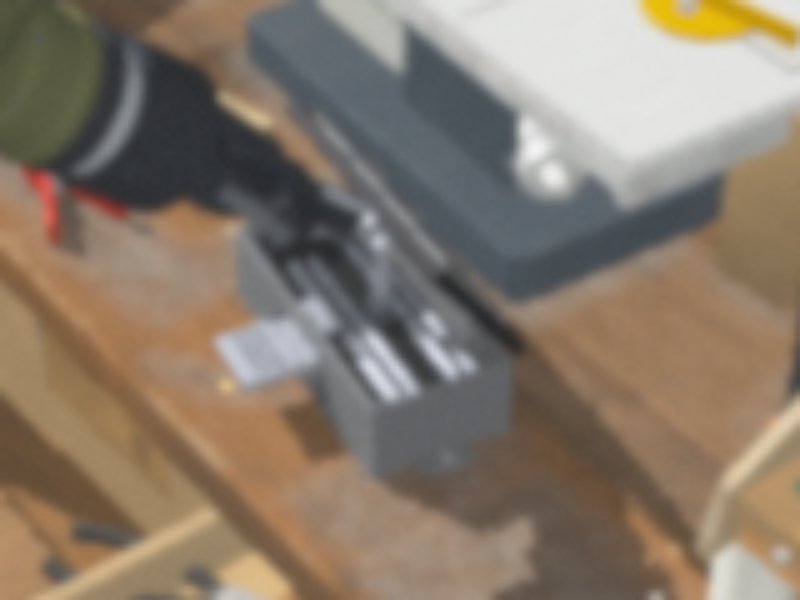

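The lid has risen to roughly 1.1 rad, and its edge now starts at (318,112). The tip is at (370,215), inside the lid. I'll check the steady force now.

```bash
python3 - <<'E'
from fit import *
for a in(.9,1,1.1,1.2,1.3,1.4):print(a,((proj("scene",[W(40-84*np.cos(a),50+84*np.sin(a),81),W(40-84*np.cos(a),50+84*np.sin(a),-81)])-[260,190])*5).round().tolist())
st("now");s=env.sense();print(s["ft_torque"],s["width"],s["gripper_force"])
env.hold(.4);st("now");s=env.sense();print(s["ft_torque"])
E
```

```text
0.9 [[280.0, 109.0], [429.0, 287.0]]
1 [[292.0, 98.0], [442.0, 275.0]]
1.1 [[304.0, 88.0], [456.0, 264.0]]
1.2 [[317.0, 79.0], [470.0, 254.0]]
1.3 [[331.0, 71.0], [485.0, 244.0]]
1.4 [[344.0, 64.0], [500.0, 237.0]]
now 16.05 [ 0.4802 -0.2278  0.0981] [180.  -50.1  -9.8] [-12.1   3.3  11.6] [-44. -21. 144.  66.  28.   3.]
[0.15734596 0.37065807 0.18928426] -0.0003706477343666227 9.05126731876857
now 16.45 [ 0.4796 -0.2277  0.0975] [180.  -50.   -9.8] [-13.    3.3  11.2] [-44. -21. 144.  66.  28.   3.]
[0.15185269 0.36200428 0.15165146]
```

```bash
python3 - <<'E'
from fit import *
s=env.sense();P=np.array([s["eef_pos"]])
out=[]
for n in("scene","top"):
    u=proj(n,P)[0];x,y=(u-[40,50]).astype(int)
    if n=="scene":x+=8
    im=cv2.resize(env.grab_frame(n)[y:y+100,x:x+80,::-1],None,fx=5,fy=5,interpolation=cv2.INTER_CUBIC)
    f=lambda Q:[tuple(int(v) for v in ((q-[x,y]+.5)*5)) for q in proj(n,Q)]
    cv2.circle(im,f(P)[0],3,(0,0,255),-1)
    for a,c in((.9,(0,255,0)),(1.1,(255,0,255))):
        g=lambda y:W(40-84*np.cos(a),50+84*np.sin(a),y);p=f([g(81),g(-81)]);cv2.line(im,p[0],p[1],c,1)
    out.append(im)
cv2.imwrite("pics/s5.png",np.hstack(out));print(s["time_s"])
E
```

```text
16.45
```

View pics/s5.png

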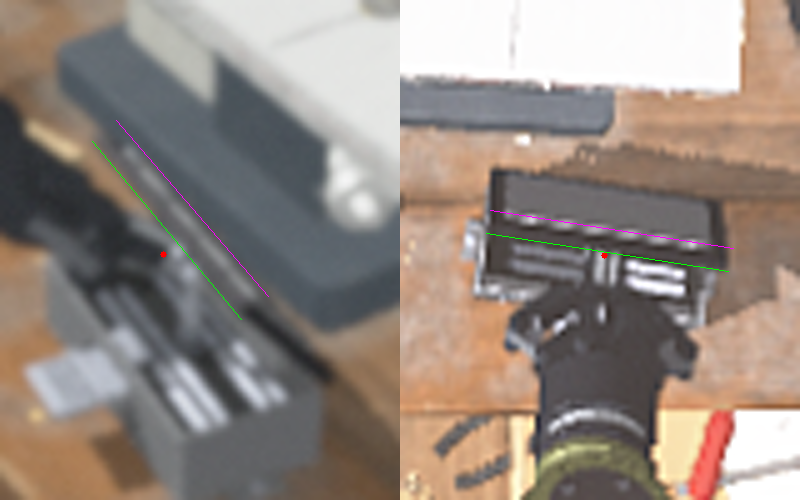

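The top view shows a silver rod in the middle of the case at about (600,270), right in front of the fingertip. That is the lid's spring plunger, so both centre pushes ran into it. I'll push 45 mm to the right of it instead.

```bash
python3 - <<'E'
from fit import *
Y=-45
env.move_straight(W(-85,97),.1);env.move_straight(W(-85,97,Y),.1)
env.move_straight(W(-42,97,Y),.1);st("in")
h=env.move_straight(W(46,97,Y),.04,max_force=10);st(f"pushed {h}")
env.hold(.3)
env.move_straight(W(-95,105,Y),.12);env.hold(2.5);st("out")
out=[]
for n in("scene","top"):
    P=[W(0,80)];u=proj(n,P)[0];x,y=(u-[40,50]).astype(int)
    im=cv2.resize(env.grab_frame(n)[y:y+100,x:x+80,::-1],None,fx=5,fy=5,interpolation=cv2.INTER_CUBIC)
    f=lambda Q:[tuple(int(v) for v in ((q-[x,y]+.5)*5)) for q in proj(n,Q)]
    for a,c in((.78,(0,255,0)),(1.92,(255,0,255))):
        g=lambda y:W(40-84*np.cos(a),50+84*np.sin(a),y);p=f([g(81),g(-81)]);cv2.line(im,p[0],p[1],c,1)
    out.append(im)
cv2.imwrite("pics/s6.png",np.hstack(out))
E
```

```text
in 18.61 [ 0.4421 -0.2661  0.0966] [-179.9  -49.9   -9.9] [ 0.4 -0.1 -0.7] [-54. -22. 145.  66.  36.  -3.]
pushed False 20.96 [ 0.5288 -0.2819  0.097 ] [-179.9  -49.9   -9.9] [ 0.  -0.2  0.2] [-45.  -9. 135.  71.  28.  -3.]
out 25.08 [ 0.39   -0.2578  0.105 ] [-179.9  -49.9   -9.9] [ 0.2 -0.3  0.4] [-61. -32. 150.  60.  44.  -0.]
```

View pics/s6.png

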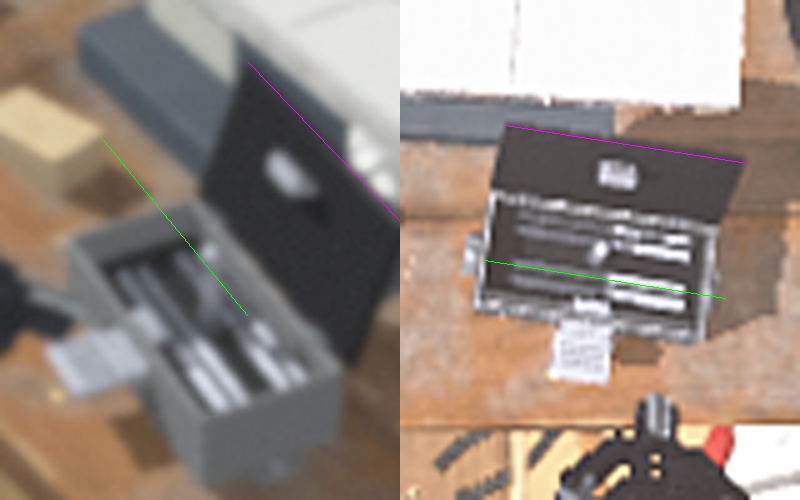

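The lid edge lies exactly on the line for 1.92 rad (top view, (505,125) to (745,162)). The tab is at rest and the gripper is clear, so I'm handing in.

```bash
python3 -c "
from cell import env
print(env.sign_off())"
```

```text
the job is handed in; nothing more can be done
None
```

The wide case is open: I pressed its tab, the lid sprang up, and I pushed it back onto its stop (about 1.92 rad in the last pictures). The first two pushes hit the lid's spring plunger, the narrow case and loose items were never approached, and the job is handed in, with no verdict returned.

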